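Square a slide carrier in the fence and hold it up frosted end uppermost

TASK

Bring the grey slide carrier square and flush into the inner corner of the small L-shaped fence, lying flat on the desk (any of its corners may go in). Then lift it about 20 cm above the desk and finish while holding it there, still, to be read: slanting at about 45 degrees, not twisted sideways, label face on the upper side and the frosted end (the end with the small corner notch) uppermost. Leave the other things on the desk where they stand.

Things in the scene. Friction and masses are not known exactly. Their poses are not given: they have to be found in the camera images.
- carrier_center (a point): centre of the slide carrier, 5 mm above its underside: a flat grey plastic frame, 96 x 36 x 10 mm, 50 g, round a clear glass slide; starts flat on the desk, label face up, turned any way. x runs along its length to the frosted (label) end, y across, z out of the label face. The frosted end has a 10 x 10 mm square notch in one corner (+x, +y); the other three corners are whole
- corner_frosted_notched (a point): where the notched corner of the carrier would be if it were not cut: 48 mm along +x and 18 mm along +y from its centre, half-way up; axes as the carrier's
- corner_frosted_whole (a point): the other corner of the frosted end: +48 mm x, -18 mm y from the centre
- corner_plain_left (a point): corner of the plain end: -48 mm x, +18 mm y from the centre
- corner_plain_right (a point): corner of the plain end: -48 mm x, -18 mm y from the centre
- slide_carrier: the slide carrier as a body; origin at the centre of its underside, axes as for carrier_center. Its long sides are straight over the middle 70 mm, for a grip across the 36 mm width; the label field is matt grey like the frame
- fence: low L-shaped dark steel fence, fixed; origin at its inner corner, at desk level. Inner faces are its planes x = 0 and y = 0; the carrier goes where x < 0, y < 0 (toward the robot and to its right). One rail runs 26 mm from the corner along -y, one 26 mm along -x, 14 mm thick, 12 mm high: the middle of a long side against a rail stays free for a finger. Foot behind, 11 mm high
- vial_4: bystander, loose: small vial, 23 x 23 x 42 mm; origin at the centre of its underside; to be left where it stands
- dropper: bystander, loose: dropper bottle, 33 x 34 x 102 mm; origin at the centre of its underside; to be left where it stands
- petri_1: bystander, loose: flat round petri dish, 92 x 92 x 14 mm; origin at the centre of its underside; to be left where it stands
- timer: bystander, loose: bench timer, 70 x 72 x 18 mm; origin at the centre of its underside; to be left where it stands
- tape_roll: bystander, loose: roll of tape lying flat, 93 x 91 x 48 mm; origin at the centre of its underside; to be left where it stands
- vial_1: bystander, loose: small vial, 23 x 23 x 42 mm; origin at the centre of its underside; to be left where it stands
- spectacles: bystander, loose: pair of spectacles, 144 x 137 x 40 mm; origin at the centre of its underside; to be left where it stands

How it is judged:
On the way:
1. the carrier lies flat on the desk, square and flush in the inner corner of the fence (a corner of it within 4 mm of the fence's corner, sides within 4 degrees) (horizontal distance between any of corner_frosted_notched, corner_frosted_whole, corner_plain_left, corner_plain_right and fence below 0.004 m and (angle between the x axis of carrier_center and the x axis of fence, either way round below 0.07 rad or angle between the x axis of carrier_center and the y axis of fence, either way round below 0.07 rad) and height (world z) of carrier_center below 0.009 m and angle between carrier_center's own z axis and vertical below 0.1 rad), for 0.2 s.
At the end, for the whole second after the job is handed in: the fingers hold the carrier at rest, centre over 14 cm above the desk, clear of the fence; frosted end uppermost, long axis sloping 30 to 70 degrees, width level within 15 degrees, label face on the upper side (at most 72 degrees from straight up) (height (world z) of carrier_center above 0.14 m and angle between carrier_center's own x axis and vertical between 0.35 and 1.05 rad and angle between carrier_center's own z axis and vertical below 1.25 rad and angle between carrier_center's own y axis and vertical between 1.31 and 1.83 rad and contact force between the fingers and slide_carrier above 1 N and contact force between slide_carrier and fence below 0.1 N and linear speed of slide_carrier below 0.03 m/s); the arm keeps its last pose, push and grip.
It fails at once if a loose bystander is moved by more than 20 mm (distance of any of vial_4, dropper, petri_1, timer, tape_roll, vial_1, spectacles from where it was at the start of the episode above 0.02 m).
It also fails if it takes over 45 s, if anything falls off the work surface, if the arm or the gripper's body presses on something with over 40 N, if the wrist force passes 120 N, or if a joint passes its speed limit or range.

ROBOT

A 6-joint arm with a two-finger parallel gripper is mounted at the origin on a cart in front of the work surface, level with it; the furniture and walls round the work are solid. World frame = base frame: x ahead of the robot, y to its left, z up, the work surface at z = 0. Lengths are in m, angles in rad, forces in N, time in s.
With the tool pointing down it reaches from about 0.325 to 0.9 m from the base axis. Payload 6.1 kg.
Tool frame: the origin (TCP) lies between the finger pads; the fingertips stand manip.tip_reach ahead of it and the grasp point (between the pads) lies 11 mm behind it (manip.tip_reach is the distance from the TCP to the fingertips, in m); z points along the fingers, y is the line along which they close (so a half turn about z gives the same grasp; the last joint's range is limited). The gripper opens to 85 mm and grips with 20 to 120 N. Pads are 22 mm wide; open, the fingers measure 114 mm over their backs; the gripper's body (76 mm by 85 mm) begins 54 mm behind the grasp point. The pads swing forward as they close: fully open they stand 13 mm farther back than shut.
Start: joints at [-1.378, 0.22, 1.526, -0, 1.395, -0.126], TCP at [0.196, -0.594, 0.239] pointing down, gripper open.
Joint ranges: [-2.98, 2.98], [-0.91, 2.08], [0.09, 2.57], [-1.24, 4.39], [0.2, 2.65], [-2.68, 2.68]. Speed limits (rad/s): [2.57, 2.57, 3.01, 3.14, 3.14, 3.14].

INTERFACE

Orientations are given as a unit quaternion [w, x, y, z].
In Python, from cell import readout, viewer, manip gives the robot as it stands.
- The arm moves only by the tool jog_arm, never from a script. Its argument "commands" is a list of rows, each a list of 7 numbers: the closure, from 0 (fully open) to 1 (shut), then the shift along the tool's x, y, z in cm, then the turn, a rotation vector about the tool's x, y, z in degrees. A call has 1 to 5 rows; each row is the pose to reach, as a shift and turn from the pose commanded when the call began, along the tool's axes at that moment; what a row does not reach only later rows make up. A row lasts 1/8 s, in which the tool goes at most 62.5 mm and 10.7 degrees, less where a joint would pass 70% of its speed; a pose out of reach is approached as far as the arm can. A call with a gripper value outside its range is refused whole. The fingers move at their own pace and stop on an object; the grip force is fixed at half the most. Time passes only in rows, so rows that repeat a pose let the fingers close. It gives the time, the measured TCP pose, the force, the opening and the grip force at its end, in the units of the state.
- readout.read_state(): the state, without advancing time (a new reading comes with each control period).
- viewer.snapshot(name): name is "side" or "top"; returns a dict with "pixels" (384x512x3 uint8, red, green, blue), "fx", "fy", "cx", "cy" (pixels), "position" and "orientation" of the camera in the world. Camera axes: x right, y down, z forward; pixel columns grow to the right and rows downward; lengths in m; the calibration is good to about 2 mm. A picture is of the moment at which its call begins. There is no depth.
- manip.close_job(): hands the job in; it is judged then, once.
The state is a dict: "time_s": time; "joints": joint angles; "dq": joint speeds; "tau": joint torques, N m; "tcp_pos": TCP position; "ee_rot": TCP orientation; "ft_force": force on the tool from outside, world axes, zero at the start; "moment": the same for the moment, N m; "opening": finger opening in m; "grip_force": force on a finger pad.
Only numpy, scipy, OpenCV 4.12 (cv2) and the standard library are available. Lean on these libraries where they do the work, as an engineer would, in place of code of your own. Each camera call takes 0.05 s, during which the arm holds its last target. There are 200 camera calls.

## Working session

There is one attempt and no reset: what is moved stays moved. The work goes in short steps, Python scripts to look and compute and a tool call to move; the robot and the scene stay as the last step left them, time stands still between calls to the robot, and variables do not carry over. Pictures are saved under pics/ and viewed, at most 10 in all, crops included, and the job is handed in when it is done.

Besides the shell and the picture viewer there is one more tool, called by a JSON object that holds its "api" and its "payload", one argument or row to a line. jog_arm: Moves the arm, as the interface text tells. Its arguments: {"type":"object","properties":{"commands":{"type":"array"}},"required":["commands"]}

```bash
ls; mkdir -p pics; python3 - <<'E'
from cell import readout, viewer, manip
import cv2,pickle
s=readout.read_state();print(s,manip.tip_reach)
d={}
for n in("top","side"):
    v=viewer.snapshot(n);d[n]=v
    print(n,{k:v[k] for k in v if k!="pixels"})
    cv2.imwrite(f"pics/{n}0.png",cv2.cvtColor(v["pixels"],cv2.COLOR_RGB2BGR))
pickle.dump(d,open("s0.pkl","wb"))
E
```

```text
pics
{'time_s': 0.0, 'joints': array([-1.37809215e+00,  2.21218663e-01,  1.52761734e+00, -2.95507285e-06,
        1.39472897e+00, -1.26063289e-01]), 'dq': array([2.75323141e-05, 4.85692449e-04, 6.89207420e-04, 2.91175169e-04,
       1.23923700e-04, 8.44280128e-05]), 'tau': array([ 5.19694422e-04, -4.96897137e+01, -3.89394379e+01, -1.97228719e-04,
        1.09011951e-02,  1.27500186e-05]), 'tcp_pos': array([ 0.19577396, -0.59291375,  0.23820057]), 'ee_rot': array([-9.85566152e-04,  9.87324757e-01,  1.58709960e-01, -3.43069061e-05]), 'ft_force': array([-0.34131991, -0.10628814, -0.52564029]), 'moment': array([-0.04133506,  0.03687909,  0.02575516]), 'grip_force': 0.0, 'opening': 0.08555489046435627} 0.008
top {'fx': 420.4287289598432, 'fy': 420.4287289598432, 'cx': 258.849577379829, 'cy': 191.2994906532011, 'position': array([0.29856714, 0.01019259, 1.40933211]), 'orientation': array([ 0.07262836, -0.70211892,  0.7046791 , -0.07198268])}
side {'fx': 436.3311350960255, 'fy': 436.3311350960255, 'cx': 251.36671802068307, 'cy': 192.64506309276263, 'position': array([ 0.32291248, -0.99625334,  0.46100722]), 'orientation': array([-0.54786586,  0.82941262, -0.08940277,  0.0626486 ])}
```

View pics/top0.png

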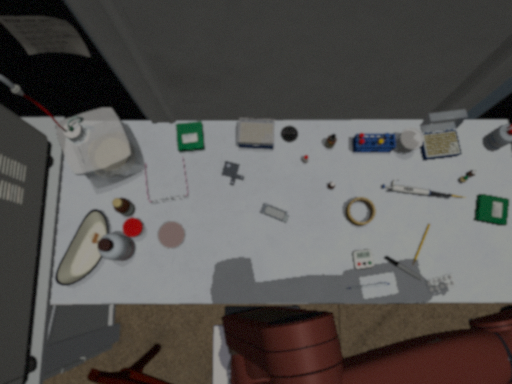

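View pics/side0.png

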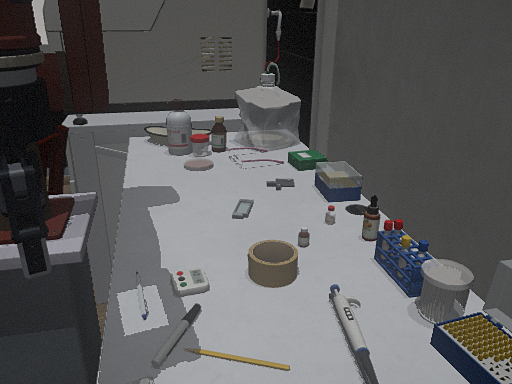

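The top view shows the carrier at about (274,212) and the fence at about (232,172). The side view shows the carrier at (243,208) and the fence at (281,183). I'll enlarge both.

```bash
python3 - <<'E'
import pickle,cv2,numpy as np
d=pickle.load(open("s0.pkl","rb"))
a=d["top"]["pixels"][152:230,210:300,::-1];b=d["side"]["pixels"][170:225,225:305,::-1]
a=cv2.resize(a,None,fx=7,fy=7,interpolation=cv2.INTER_CUBIC)
b=cv2.resize(b,None,fx=8,fy=8,interpolation=cv2.INTER_CUBIC)
cv2.imwrite("pics/t1.png",a);cv2.imwrite("pics/s1.png",b)
E
```

```text
(no output)
```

View pics/t1.png

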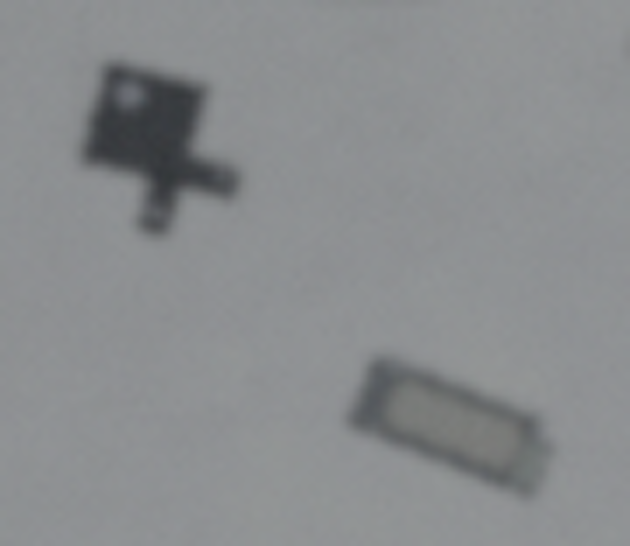

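View pics/s1.png

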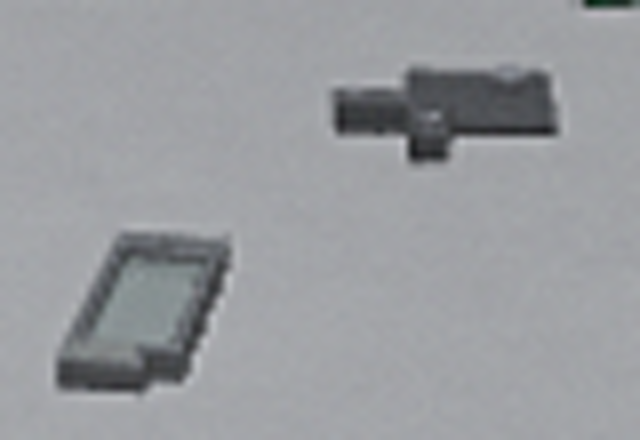

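The top crop shows the fence's inner corner at about (178,190) in the crop. The carrier's notch is at its right, lighter end, at (540,425), on the upper side. So the plain end goes into the corner (corner_plain_left), and the grip direction needs almost no yaw change.

```bash
cat > h.py <<'E'
import numpy as np,cv2
from scipy.spatial.transform import Rotation as R
def rot(q): return R.from_quat(np.roll(q,-1)).as_matrix()
def cast(v,p,z):
    p=np.atleast_2d(p).astype(float)
    r=np.c_[(p[:,0]-v["cx"])/v["fx"],(p[:,1]-v["cy"])/v["fy"],np.ones(len(p))]@rot(v["orientation"]).T
    return v["position"]+r*((z-v["position"][2])/r[:,2])[:,None]
def up(v,box,k=8):
    x0,y0,x1,y1=box
    g=cv2.resize(cv2.cvtColor(v["pixels"][y0:y1,x0:x1],cv2.COLOR_RGB2GRAY),None,fx=k,fy=k,interpolation=cv2.INTER_CUBIC)
    return g,lambda p:(np.atleast_2d(p)+.5)/k-.5+[x0,y0]
def blobs(g,t,inv=True):
    m=(g<t).astype(np.uint8)
    return m,sorted(cv2.findContours(m,cv2.RETR_EXTERNAL,cv2.CHAIN_APPROX_NONE)[0],key=cv2.contourArea)[-1][:,0]
E
python3 - <<'E'
import pickle
from h import *
np.set_printoptions(precision=4,suppress=True)
d=pickle.load(open("s0.pkl","rb"))
t,s=d["top"],d["side"]
def rect(v,c,z,f):
    w=cast(v,f(c),z)[:,:2].astype(np.float32)*1000
    r=cv2.minAreaRect(w); print(" rect",r,"\n",cv2.boxPoints(r))
g,f=up(t,(252,198,300,228)); bg=np.median(g);print(bg,g.min())
m,c=blobs(g,bg-10); rect(t,c,.007,f)
g,f=up(s,(225,193,260,225)); bg=np.median(g);print(bg,g.min())
m,c=blobs(g,bg-25); rect(s,c,.007,f)
g,f=up(t,(215,155,250,190)); bg=np.median(g);print(bg,g.min())
m,c=blobs(g,(bg+45)/2+5)
o=cv2.morphologyEx(m,cv2.MORPH_OPEN,np.ones((65,65)))
c2=cv2.findContours(o,0,1)[0][0][:,0]
print("foot");rect(t,c2,.011,f)
# rails: hull / approx polygon of fence
ap=cv2.approxPolyDP(c,10,True)
print(np.c_[f(ap[:,0]),cast(t,f(ap[:,0]),.011)*1000])
g,f=up(s,(262,175,300,195)); bg=np.median(g)
m,c=blobs(g,110)
ap=cv2.approxPolyDP(c,9,True)
print(bg,np.c_[f(ap[:,0]),cast(s,f(ap[:,0]),.0)*1000])
k=lambda X,Y,n,x0,y0:np.array([[(X+.5)/n-.5+x0,(Y+.5)/n-.5+y0]])
print("corner top",cast(t,k(178,190,7,210,152),.012),"side",cast(s,k(412,131,8,225,170),0))
print("carrier side-view top corners",[cast(s,k(X,Y,8,225,170),.01)*1000 for X,Y in((118,236),(230,239),(60,362))])
E
```

```text
145.0 88
 rect ((517.6970825195312, -40.70614242553711), (102.03816986083984, 44.36949157714844), 67.84246826171875) 
 [[477.9086 -79.5904]
 [519.0014 -96.3246]
 [557.4856  -1.8219]
 [516.3928  14.9123]]
165.0 49
 rect ((515.2574462890625, -47.88964080810547), (118.16315460205078, 41.18995666503906), 67.83061218261719) 
 [[ 473.8908  -94.832 ]
 [ 512.0357 -110.3749]
 [ 556.6241   -0.9473]
 [ 518.4792   14.5956]]
143.0 55
foot
 rect ((660.2451171875, 109.75254821777344), (46.36912155151367, 34.959651947021484), 89.78094482421875) 
 [[642.6768  86.635 ]
 [677.6362  86.5013]
 [677.8134 132.8701]
 [642.8541 133.0038]]
[[225.1875 161.1875 695.6228 126.6784  11.    ]
 [221.6875 173.5625 651.6917 138.1136  11.    ]
 [230.6875 177.5625 637.475  107.1214  11.    ]
 [230.0625 183.6875 616.0031 109.0355  11.    ]
 [232.5625 184.4375 613.3495 100.4854  11.    ]
 [235.8125 178.4375 634.3315  89.5665  11.    ]
 [242.5625 178.9375 632.4867  66.4796  11.    ]
 [242.3125 176.0625 642.6032  67.3796  11.    ]
 [236.8125 173.3125 652.3761  86.2765  11.    ]
 [238.3125 164.4375 683.846   81.3371  11.    ]]
161.0 [[266.4375 181.0625 621.3497 134.0224   0.    ]
 [267.0625 186.3125 613.1589  94.966    0.    ]
 [274.8125 186.1875 634.6219  91.4661   0.    ]
 [276.4375 189.9375 631.7773  64.3288   0.    ]
 [279.9375 189.6875 641.6639  64.0922  -0.    ]
 [281.6875 186.4375 652.9512  85.7874   0.    ]
 [294.1875 186.0625 688.0387  81.3545   0.    ]
 [291.6875 178.5625 698.5876 138.3745   0.    ]
 [287.9375 179.6875 685.2016 131.9295  -0.    ]
 [276.0625 178.3125 654.366  149.5536   0.    ]
 [274.6875 181.1875 644.3606 128.2726   0.    ]]
corner top [[0.6331 0.0923 0.012 ]] side [[0.6385 0.0925 0.    ]]
carrier side-view top corners [array([[516.1407,   2.4027,  10.    ]]), array([[550.5613,  -7.1676,  10.    ]]), array([[481.85  , -83.9255,  10.    ]])]
```

```bash
python3 - <<'E'
import pickle
from h import *
np.set_printoptions(precision=2,suppress=True)
d=pickle.load(open("s0.pkl","rb"))
t,s=d["top"],d["side"]
def edges(v,box,th,z,tag,pairs,trim=.22):
    g,f=up(v,box); m,c=blobs(g,th); P=f(c)
    for a,b in pairs:
        a,b=np.array(a),np.array(b);L=np.linalg.norm(b-a);u=(b-a)/L
        q=P-a; al=q@u; off=abs(q@[-u[1],u[0]])
        k=(al>trim*L)&(al<(1-trim)*L)&(off<1.5)
        w=cast(v,P[k],z)[:,:2]*1000
        vx,vy,x,y=cv2.fitLine(w.astype(np.float32),cv2.DIST_HUBER,0,.01,.01)[:,0]
        print(tag,th,k.sum(),"angle mod90 %.1f"%((np.degrees(np.arctan2(vy,vx))+45)%90-45),"pt",x,y)
for th in(90,100,110):
    edges(t,(215,155,250,190),th,.0115,"T",[((238.3,164.4),(225.2,161.2)),((225.2,161.2),(221.7,173.6)),((236.8,173.3),(238.3,164.4)),((235.8,178.8),(242.6,179.4)),((232.6,184.4),(235.0,178.6))])
for th in(100,115):
    edges(s,(262,175,300,195),th,0.,"S",[((281.7,186.4),(294.2,186.06)),((267.06,186.3),(274.8,186.19)),((274.8,186.4),(276.4,190))])
g,f=up(t,(215,155,250,190)); w=np.clip(135.-g,0,60); yy,xx=np.nonzero(w>10)
W=cast(t,f(np.c_[xx,yy]),.0115)[:,:2]*1000; a=w[yy,xx]; c=(W*a[:,None]).sum(0)/a.sum()
e,V=np.linalg.eigh(np.cov((W-c).T,aweights=a)); print("pca",e,np.degrees(np.arctan2(V[1,1],V[0,1]))%180-45,c)
E
```

```text
T 90 59 angle mod90 -12.9 pt 690.0807 103.74643
T 90 55 angle mod90 -17.4 pt 673.9055 132.02995
T 90 39 angle mod90 -14.5 pt 668.17267 84.66717
T 90 30 angle mod90 -12.8 pt 633.93256 77.78795
T 90 25 angle mod90 -37.0 pt 624.9755 96.84721
T 100 58 angle mod90 -13.8 pt 692.6458 109.49976
T 100 55 angle mod90 -18.0 pt 674.57294 133.2002
T 100 39 angle mod90 -14.0 pt 668.1685 83.58845
T 100 30 angle mod90 -12.3 pt 632.49347 76.49781
T 100 26 angle mod90 -22.4 pt 623.0556 95.57178
T 110 59 angle mod90 -14.6 pt 692.37854 103.33792
T 110 55 angle mod90 -18.1 pt 676.39795 133.82663
T 110 39 angle mod90 -14.2 pt 667.7212 82.55077
T 110 31 angle mod90 -12.7 pt 631.70355 77.9882
T 110 26 angle mod90 -19.7 pt 622.61334 94.370514
S 100 56 angle mod90 -11.7 pt 670.3077 82.194496
S 100 35 angle mod90 -15.5 pt 622.8576 94.656265
S 100 19 angle mod90 -16.7 pt 633.0353 77.34448
S 115 56 angle mod90 -13.6 pt 671.6727 81.06531
S 115 35 angle mod90 -18.3 pt 623.3602 93.42021
S 115 19 angle mod90 -15.6 pt 632.6267 76.51563
pca [224.55 445.66] -13.458886397690122 [658.93 104.71]
```

```bash
cat >> h.py <<'E'
def go(pos,yaw,tilt=0):
    """shift cm, rotvec deg in tool axes; yaw deg = heading of tool y; tilt about tool y"""
    from cell import readout
    s=readout.read_state(); A=rot(s["ee_rot"])
    a=np.radians(yaw); y=np.array([np.cos(a),np.sin(a),0]); z=np.array([0,0,-1.])
    B=np.c_[np.cross(y,z),y,z]@R.from_euler("y",tilt,degrees=True).as_matrix()
    print("t",s["time_s"],"tcp mm",np.round(s["tcp_pos"]*1000,1),"tool y hdg %.1f"%np.degrees(np.arctan2(A[1,1],A[0,1])),"z",np.round(A[:,2],3),
     "F",np.round(s["ft_force"],1),"open",round(s["opening"],4),s["grip_force"])
    print("shift cm",np.round(A.T@(np.array(pos)-s["tcp_pos"])*100,2),"rot",np.round(R.from_matrix(A.T@B).as_rotvec(degrees=True),2))
E
python3 -c "
from h import *
go([.5175,-.0415,.12],-22.2)"
```

```text
t 0.1 tcp mm [ 195.8 -593.   238.3] tool y hdg -71.7 z [-0.     0.002 -1.   ] F [-0.2  0.8  0.2] open 0.0854 0.0
shift cm [ 47.83 -42.26  11.92] rot [ -0.09  -0.06 -49.53]
```

{"api": "jog_arm", "payload": {
  "commands": [
    [0,23.9,-21.1,0,0,0,-25],
    [0,23.9,-21.1,0,0,0,-25],
    [0,47.83,-42.26,2,0,0,-49.5],
    [0,47.83,-42.26,2,0,0,-49.5],
    [0.3,47.83,-42.26,5,0,0,-49.5]
  ]
}}

```text
time_s: 0.72
tcp_pos: [0.3539, -0.3223, 0.2272]
ee_rot: [0.0, 0.829, 0.559, 0.0]
ft_force: [0.2, -1.0, -0.6]
opening: 0.0695
grip_force: 0.0
```

```bash
python3 -c "
from h import *
go([.5175,-.0415,.12],-22.2)"
```

```text
t 0.725 tcp mm [ 353.9 -322.3  227.2] tool y hdg -22.0 z [ 0.001 -0.    -1.   ] F [ 0.2 -1.  -0.6] open 0.0695 0.0
shift cm [32.17  4.64 10.72] rot [0.04 0.01 0.2 ]
```

{"api": "jog_arm", "payload": {
  "commands": [
    [0.4,32.2,4.6,3,0,0,0],
    [0.4,32.2,4.6,6,0,0,0],
    [0.4,32.2,4.6,8,0,0,0],
    [0.4,32.2,4.6,10,0,0,0],
    [0.4,32.2,4.6,13,0,0,0]
  ]
}}

```text
time_s: 1.35
tcp_pos: [0.5011, -0.0728, 0.1264]
ee_rot: [0.001, 0.83, 0.558, 0.001]
ft_force: [1.0, -1.1, -0.2]
opening: 0.0511
grip_force: 0.0
```

```bash
python3 -c "
from h import *
go([.5175,-.0415,.04],-22.2)"
```

```text
t 1.35 tcp mm [501.1 -72.8 126.4] tool y hdg -22.2 z [ 0.003 -0.001 -1.   ] F [ 1.  -1.1 -0.2] open 0.0511 0.0
shift cm [3.52 0.3  8.64] rot [ 0.19 -0.02  0.02]
```

{"api": "jog_arm", "payload": {
  "commands": [
    [0.4,3,0.3,5,0,0,0],
    [0.4,3,0.3,8,0,0,0],
    [0.4,3,0.3,8,0,0,0]
  ]
}}

```text
time_s: 1.72
tcp_pos: [0.5106, -0.0468, 0.0431]
ee_rot: [-0.003, 0.83, 0.558, -0.002]
ft_force: [0.4, -0.4, 0.3]
opening: 0.0513
grip_force: 0.0
```

```bash
python3 - <<'E'
from h import *
from cell import viewer
go([.5175,-.0415,.014],-22.2)
v=viewer.snapshot("side")["pixels"][150:250,180:320,::-1]
cv2.imwrite("pics/a.png",cv2.resize(v,None,fx=5,fy=5,interpolation=cv2.INTER_CUBIC))
E
```

```text
t 1.725 tcp mm [510.6 -46.8  43.1] tool y hdg -22.2 z [-0.007  0.002 -1.   ] F [ 0.4 -0.4  0.3] open 0.0513 0.0
shift cm [0.76 0.46 2.91] rot [-0.4   0.06  0.02]
```

View pics/a.png

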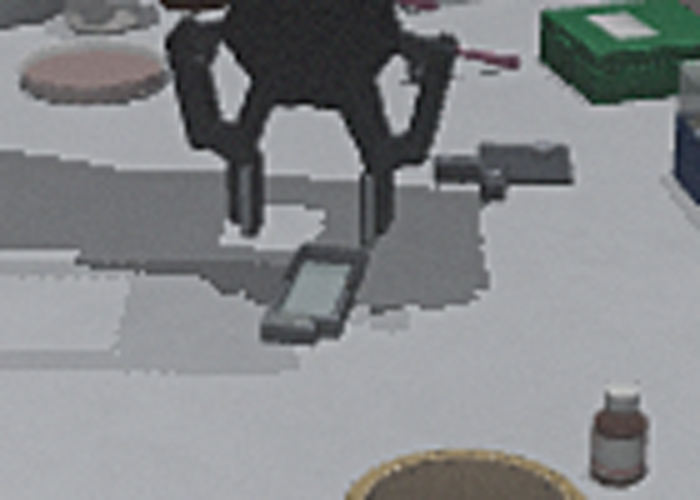

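The open fingers (tips at crop (245,235) and (375,240)) are above the carrier and straddle it. Next I correct about 5 mm sideways and lower to light contact.

{"api": "jog_arm", "payload": {
  "commands": [
    [0.4,0.6,0.5,0.5,0,0,0],
    [0.4,0.6,0.5,1.5,0,0,0],
    [0.4,0.6,0.5,2.4,0,0,0],
    [0.4,0.6,0.5,2.6,0,0,0],
    [0.4,0.6,0.5,2.6,0,0,0]
  ]
}}

```text
time_s: 2.4
tcp_pos: [0.5201, -0.0444, 0.0198]
ee_rot: [-0.0, 0.83, 0.557, -0.0]
ft_force: [0.0, -0.2, -0.7]
opening: 0.0512
grip_force: 0.0
```

```bash
python3 -c "
from h import *
go([.5175,-.0415,.012],-22.2)"
```

```text
t 2.4 tcp mm [520.1 -44.4  19.8] tool y hdg -22.2 z [-0.001  0.    -1.   ] F [ 0.  -0.2 -0.7] open 0.0512 0.0
shift cm [ 0.17 -0.35  0.79] rot [-0.04  0.01 -0.04]
```

{"api": "jog_arm", "payload": {
  "commands": [
    [0.4,0.1,-0.3,0.3,0,0,0],
    [0.4,0.1,-0.3,0.6,0,0,0],
    [0.4,0.1,-0.3,0.8,0,0,0],
    [0.4,0.1,-0.3,0.9,0,0,0],
    [0.4,0.1,-0.3,0.9,0,0,0]
  ]
}}

```text
time_s: 3.02
tcp_pos: [0.5179, -0.0423, 0.011]
ee_rot: [-0.0, 0.83, 0.558, -0.0]
ft_force: [-1.1, 0.9, 0.3]
opening: 0.0512
grip_force: 0.0
```

{"api": "jog_arm", "payload": {
  "commands": [
    [0.4,0,0,0.2,0,0,0],
    [0.6,0,0,0.2,0,0,0],
    [0.8,0,0,0.2,0,0,0],
    [0.8,0,0,0.2,0,0,0],
    [0.8,0,0,0.2,0,0,0]
  ]
}}

```text
time_s: 3.65
tcp_pos: [0.5181, -0.0423, 0.0093]
ee_rot: [0.0, 0.83, 0.558, 0.0]
ft_force: [-0.5, -0.5, 2.6]
opening: 0.0339
grip_force: 60.1
```

{"api": "jog_arm", "payload": {
  "commands": [
    [0.8,0,0,-1,0,0,0],
    [0.8,0,0,-2.5,0,0,0],
    [0.8,0,0,-2.5,0,0,0]
  ]
}}

```text
time_s: 4.03
tcp_pos: [0.5195, -0.0426, 0.0361]
ee_rot: [0.001, 0.83, 0.558, 0.001]
ft_force: [0.8, 0.4, -1.0]
opening: 0.0347
grip_force: 59.9
```

```bash
python3 -c "
from h import *
go([.599,.0442,.034],-14.3)"
```

```text
t 4.025 tcp mm [519.5 -42.6  36.1] tool y hdg -22.2 z [ 0.004 -0.001 -1.   ] F [ 0.8  0.4 -1. ] open 0.0347 59.861692786216736
shift cm [11.04  4.07  0.23] rot [ 0.21 -0.02 -7.93]
```

{"api": "jog_arm", "payload": {
  "commands": [
    [0.8,4,1.5,0,0,0,-4],
    [0.8,8,3,0,0,0,-8],
    [0.8,11,4.1,0,0,0,-8],
    [0.8,11,4.1,0,0,0,-8],
    [0.8,11,4.1,0,0,0,-8]
  ]
}}

```text
time_s: 4.65
tcp_pos: [0.5967, 0.0438, 0.0336]
ee_rot: [-0.0, 0.789, 0.614, -0.001]
ft_force: [0.2, -0.8, -0.3]
opening: 0.0342
grip_force: 59.9
```

```bash
python3 - <<'E'
from h import *
from cell import viewer
go([.6022,.0461,.011],-14.3)
a=viewer.snapshot("side")["pixels"][140:215,225:325,::-1];b=viewer.snapshot("top")["pixels"][150:225,205:280,::-1]
f=lambda v:cv2.resize(v,None,fx=5,fy=5,interpolation=cv2.INTER_CUBIC)
o=np.hstack([f(a)[:, :420],f(b)])
cv2.imwrite("pics/b.png",o)
E
```

```text
t 4.65 tcp mm [596.7  43.8  33.6] tool y hdg -14.2 z [-0.001 -0.    -1.   ] F [ 0.2 -0.8 -0.3] open 0.0342 59.91999864578247
shift cm [0.36 0.48 2.26] rot [-0.07  0.03  0.08]
```

View pics/b.png

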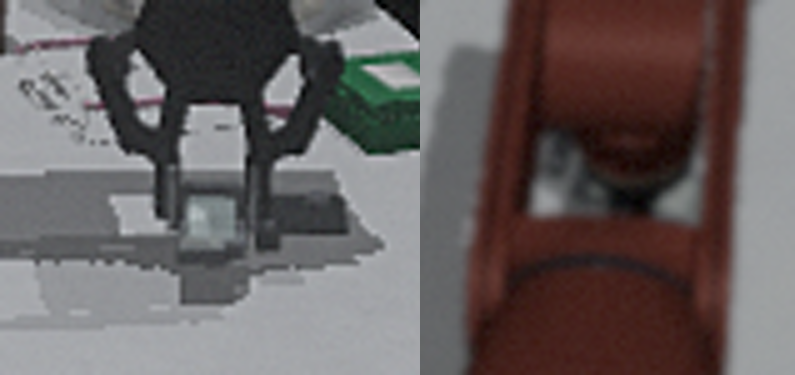

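The carrier is held level just short of the fence in the side view (carrier at crop (215,225)). The arm hides it in the top view. Next I lower it to the desk.

{"api": "jog_arm", "payload": {
  "commands": [
    [0.8,0,0,0.8,0,0,0],
    [0.8,0,0,1.6,0,0,0],
    [0.8,0,0,2.2,0,0,0],
    [0.8,0,0,2.4,0,0,0],
    [0.8,0,0,2.4,0,0,0]
  ]
}}

```text
time_s: 5.38
tcp_pos: [0.5976, 0.0441, 0.01]
ee_rot: [-0.0, 0.789, 0.614, -0.0]
ft_force: [-0.2, 0.9, -1.3]
opening: 0.0342
grip_force: 59.9
```

{"api": "jog_arm", "payload": {
  "commands": [
    [0.8,0,0.3,0,0,0,0],
    [0.8,0,0.5,0,0,0,0],
    [0.8,0,0.7,0,0,0,0],
    [0.8,0,0.7,0,0,0,0]
  ]
}}

```text
time_s: 5.88
tcp_pos: [0.6034, 0.0426, 0.0097]
ee_rot: [-0.001, 0.789, 0.614, -0.001]
ft_force: [-3.7, 1.5, 1.1]
opening: 0.0343
grip_force: 60.2
```

{"api": "jog_arm", "payload": {
  "commands": [
    [0.8,0,0.1,0,0,0,0],
    [0.8,0,0.2,0,0,0,0],
    [0.8,0,0.2,0,0,0,0]
  ]
}}

```text
time_s: 6.25
tcp_pos: [0.6036, 0.0425, 0.0094]
ee_rot: [-0.002, 0.789, 0.614, -0.002]
ft_force: [-9.9, 2.5, 6.8]
opening: 0.0339
grip_force: 60.7
```

{"api": "jog_arm", "payload": {
  "commands": [
    [0.8,0.2,-0.05,-0.05,0,0,0],
    [0.8,0.4,-0.05,-0.05,0,0,0],
    [0.8,0.6,-0.05,-0.05,0,0,0],
    [0.8,0.6,-0.05,-0.05,0,0,0]
  ]
}}

```text
time_s: 6.75
tcp_pos: [0.6047, 0.0474, 0.0094]
ee_rot: [-0.001, 0.789, 0.614, -0.003]
ft_force: [-7.8, -1.3, 2.5]
opening: 0.0341
grip_force: 60.2
```

{"api": "jog_arm", "payload": {
  "commands": [
    [0.8,0.15,0,0,0,0,0],
    [0.8,0.3,0,0,0,0,0],
    [0.8,0.3,0,0,0,0,0]
  ]
}}

```text
time_s: 7.12
tcp_pos: [0.6054, 0.0501, 0.0094]
ee_rot: [-0.001, 0.789, 0.614, -0.003]
ft_force: [-8.4, -2.4, 1.6]
opening: 0.0341
grip_force: 60.2
```

{"api": "jog_arm", "payload": {
  "commands": [
    [0.8,0.15,0,0,0,0,0],
    [0.8,0.3,0,0,0,0,0],
    [0.8,0.3,0,0,0,0,0]
  ]
}}

```text
time_s: 7.5
tcp_pos: [0.6055, 0.0508, 0.0094]
ee_rot: [-0.001, 0.789, 0.614, -0.004]
ft_force: [-11.5, -10.5, 4.6]
opening: 0.0342
grip_force: 60.5
```

```bash
python3 - <<'E'
from h import *
from cell import viewer
go([.607,.0488,.011],-14.3)
a=viewer.snapshot("side")["pixels"][160:215,240:310,::-1]
cv2.imwrite("pics/c.png",cv2.resize(a,None,fx=10,fy=10,interpolation=cv2.INTER_CUBIC))
E
```

```text
t 7.5 tcp mm [605.5  50.8   9.4] tool y hdg -14.2 z [-0.008 -0.004 -1.   ] F [-11.5 -10.5   4.6] open 0.0342 60.504013895988464
shift cm [-0.15  0.19 -0.16] rot [-0.36  0.34  0.1 ]
```

View pics/c.png

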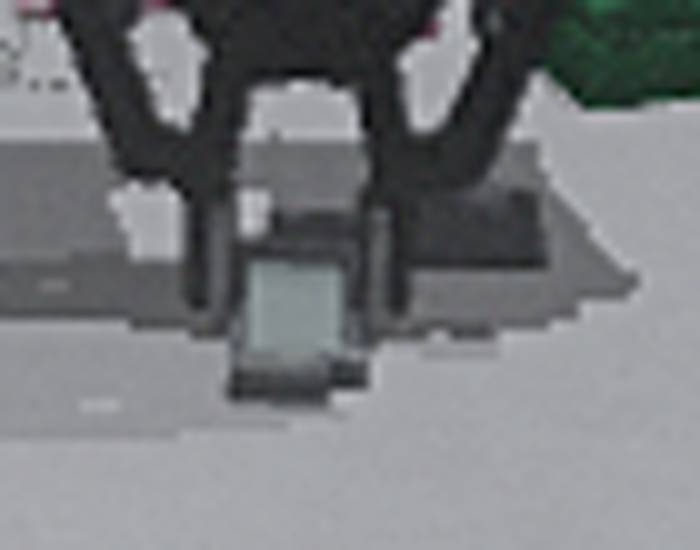

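```bash
python3 - <<'E'
from h import *
import pickle
s=pickle.load(open("s0.pkl","rb"))["side"]
k=lambda X,Y:np.array([[(X+.5)/10-.5+240,(Y+.5)/10-.5+160]])
for n,X,Y,z in(("front-left bottom",230,402,0),("front bottom at notch",328,405,0),("notch far bottom",368,388,0),("left far top",242,243,.01),("left front top",230,372,.01)): print(n,cast(s,k(X,Y),z)*1000)
E
```

```text
front-left bottom [[ 5.78667213e+02  7.92037508e+00 -5.55111512e-14]]
front bottom at notch [[ 6.03116001e+02  8.74780421e-01 -5.55111512e-14]]
notch far bottom [[6.16221192e+02 9.30302783e+00 5.55111512e-14]]
left far top [[602.36559865  90.63011416  10.        ]]
left front top [[577.68988928   4.63257116  10.        ]]
```

Both faces are in contact (about 11 N each way). The frosted corner measures (578.7, 7.9) against an expected flush position of (577.8, 7.0), and the yaw agrees within about 2°. I'll hold briefly, ease off and lift.

{"api": "jog_arm", "payload": {
  "commands": [
    [0.8,0.05,0.05,0,0,0,0],
    [0.8,0.05,0.05,0,0,0,0],
    [0.8,0.05,0.05,0,0,0,0],
    [0.8,-0.5,-0.4,0,0,0,0],
    [0.8,-0.5,-0.4,-1,0,0,0]
  ]
}}

```text
time_s: 8.18
tcp_pos: [0.6031, 0.0495, 0.0202]
ee_rot: [-0.0, 0.789, 0.614, -0.0]
ft_force: [-0.1, 0.2, -0.6]
opening: 0.0344
grip_force: 60.0
```

{"api": "jog_arm", "payload": {
  "commands": [
    [0.8,-2,-2,-5,0,0,0],
    [0.8,-4,-5,-10,0,0,0],
    [0.8,-5,-8,-15,0,0,0],
    [0.8,-5,-10,-20,0,0,0],
    [0.8,-5,-10,-20,0,0,0]
  ]
}}

```text
time_s: 8.8
tcp_pos: [0.4972, 0.0261, 0.2273]
ee_rot: [0.004, 0.789, 0.614, 0.005]
ft_force: [-0.4, 0.4, -0.4]
opening: 0.0344
grip_force: 60.2
```

```bash
python3 -c "
from h import *
go([.5,.0,.21],90)"
```

```text
t 8.8 tcp mm [497.2  26.1 227.3] tool y hdg -14.2 z [ 0.012 -0.001 -1.   ] F [-0.4  0.4 -0.4] open 0.0344 60.165345668792725
shift cm [-2.46  0.89  1.74] rot [   0.61    0.55 -104.2 ]
```

{"api": "jog_arm", "payload": {
  "commands": [
    [0.8,0,0,0,0,0,-10],
    [0.8,0,0,0,0,0,-20],
    [0.8,0,0,0,0,0,-30],
    [0.8,0,0,0,0,0,-40],
    [0.8,0,0,0,0,0,-50]
  ]
}}

```text
time_s: 9.43
tcp_pos: [0.4947, 0.0261, 0.2202]
ee_rot: [0.0, 0.453, 0.891, 0.0]
ft_force: [0.4, 0.1, -0.9]
opening: 0.034
grip_force: 60.2
```

{"api": "jog_arm", "payload": {
  "commands": [
    [0.8,0,0,0,0,0,-10],
    [0.8,0,0,0,0,0,-20],
    [0.8,0,0,0,0,0,-30],
    [0.8,0,0,0,0,0,-40],
    [0.8,0,0,0,0,0,-54]
  ]
}}

```text
time_s: 10.05
tcp_pos: [0.4947, 0.0261, 0.2202]
ee_rot: [0.0, 0.027, 1.0, 0.0]
ft_force: [-0.2, 0.5, -0.0]
opening: 0.034
grip_force: 60.2
```

{"api": "jog_arm", "payload": {
  "commands": [
    [0.8,0,0,0,0,-10,0],
    [0.8,0,0,0,0,-20,0],
    [0.8,0,0,0,0,-30,0],
    [0.8,0,0,0,0,-40,0],
    [0.8,0,0,0,0,-45,0]
  ]
}}

```text
time_s: 10.68
tcp_pos: [0.4932, 0.0263, 0.2191]
ee_rot: [0.384, 0.028, 0.923, -0.012]
ft_force: [-0.4, 1.0, -1.0]
opening: 0.0342
grip_force: 60.1
```

```bash
python3 - <<'E'
from h import *
from cell import viewer,readout
go([.5,.02,.21],90,-45); print(readout.read_state()["joints"])
a=viewer.snapshot("side")["pixels"][70:220,150:320,::-1]
cv2.imwrite("pics/d.png",cv2.resize(a,None,fx=4,fy=4,interpolation=cv2.INTER_CUBIC))
E
```

```text
t 10.675 tcp mm [493.2  26.3 219.1] tool y hdg 86.5 z [ 0.708 -0.043 -0.705] F [-0.4  1.  -1. ] open 0.0342 60.145851373672485
shift cm [ 0.14 -0.58  1.14] rot [-2.45  0.14 -2.47]
[-0.14835571 -0.70885982  2.5071892   0.1173404   0.56047232 -1.73205136]
```

View pics/d.png

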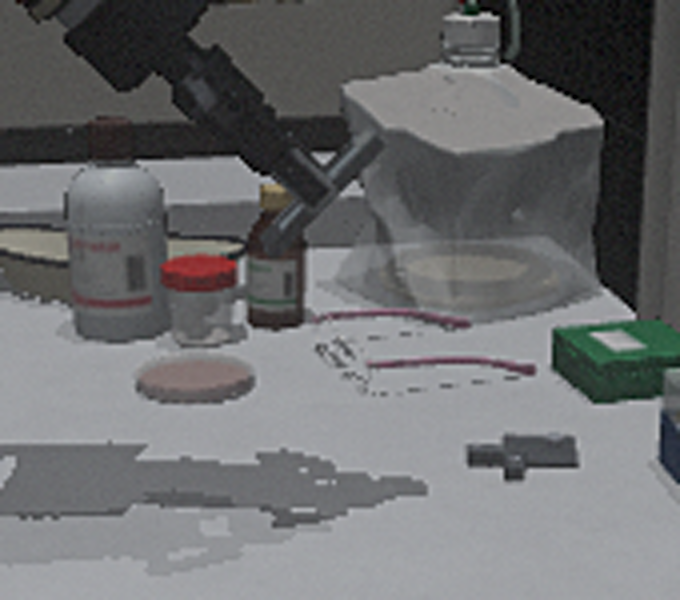

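The side view shows the carrier held at about 45°, from crop (270,240) up to (380,145), with the frosted end pointing outward and up. The width is level to within 2°. I'll let it settle and hand it in.

{"api": "jog_arm", "payload": {
  "commands": [
    [0.8,0,0,0,0,0,0],
    [0.8,0,0,0,0,0,0],
    [0.8,0,0,0,0,0,0],
    [0.8,0,0,0,0,0,0]
  ]
}}

```text
time_s: 11.22
tcp_pos: [0.4948, 0.0258, 0.2209]
ee_rot: [0.382, 0.028, 0.924, -0.012]
ft_force: [-0.1, -0.5, 0.3]
opening: 0.0342
grip_force: 60.2
```

```bash
python3 -c "
from cell import readout,manip
s=readout.read_state();print(abs(s['dq']).max(),s['grip_force'],s['tcp_pos'])
print(manip.close_job())"
```

```text
0.00959215692939418 60.15428423881531 [0.49475488 0.02583017 0.22086366]
the job is handed in; nothing more can be done
None
```

I pushed the carrier into the fence corner until it met both rails (about 11 N each way), then lifted it and handed the job in at 11.2 s with it held still about 22 cm up, at 45°, label side up and frosted end uppermost; no verdict came back.

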